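Unhook the weighing basket, stand it on the scale and tare it

TASK

Take the wire weighing basket off the two deep hooks of its stand: ease it up along the prongs without forcing it against them, as they may lean, and bring it away only once it is above their tips. Stand it gently, upright, in the middle of the scale's platform and let go, then press the blue tare key all the way down and release it. Leave everything else on the table alone.

Things in the scene. Friction and masses are not known exactly. Their poses are not given: they have to be found in the camera images.
- stand: Rod stand fixed to the table, on which the basket hangs. Grey steel foot 200 x 200 x 12 mm; a 16 mm upright, 194 mm high, stands 92 mm behind the hooks (local +x). Origin on the table below the hooks; x rearwards to the upright, y along the cross rod, z up. Basket and stand may never press on each other with more than 12 N.
- hook_rod (a point): Middle of the horizontal cross rod (8 mm thick, along stand y), 182 mm above the table, in a clamp (underside 18 mm below the rod's axis) on the stand's arm. Axes as the stand's. Rod and hooks can be clamped turned, so all prongs lean together about this rod, forwards or rearwards, up to 0.34 rad from upright; the lean changes from day to day and is not reported.
- hook_left (a point): Point on the cross rod's axis at the left hook (stand y = +45 mm; the other hook is at y = -45 mm). Each hook is a U of 6 mm steel rod open at the top: front prong (-x) rising 73 mm from the rod's axis, rear prong 81 mm (red ends), clear throat between them 14 mm wide at the bottom, 10.5 mm at the tips.
- basket_grip (a point): Centre of the basket's black hand grip, 14 (x) x 62 (y) x 18 mm high, on the carrying frame; two 8 mm stems at y = -25 and +25 mm join it to the bar below. Axes are the basket's, z up. The loose steel wire basket is 120 x 128 mm (x, y), 50 mm high, open, empty, 0.3 to 0.65 kg; its underside is 204 mm below this point.
- basket_bar (a point): Middle of the basket's hanging bar, 8 mm thick, along basket y from -62 to +62 mm (8 mm side wires go down from its ends), 36 mm below the grip's centre, 168 mm above the underside (118 mm above the rim). At the start it lies in both hooks on the cross rod (axes 8 mm apart) with about 3 mm of play to the front and rear prongs; the basket hangs freely.
- basket_foot (a point): Centre of the basket's underside; axes as the basket's.
- scale: Bench scale fixed to the table, 300 x 200 mm (x, y): a white housing, its deck 40 mm high, with display and keys at the front (-x) end and a square steel platform behind. Origin on the table under the housing's centre, x rearwards, z up.
- platform (a point): Centre of the top face of the scale's steel platform (190 x 190 mm, 60 mm above the table, 50 mm behind the scale's origin).
- tare_top (a point): Centre of the top face of the blue square tare key, 28 x 28 mm, on the front deck of the scale, 48 mm above the table, 8 mm proud of the deck. It moves straight down.
- tare (a joint): Travel of the tare key: 0 = released, 0.004 m = fully down; a spring returns it (about 1.5 N to start, 5 N fully down).
- jar_a: Amber jar, 48 mm wide, 62 mm high, between stand and scale; bystander. Origin at its underside.
- weight: Brass check weight, 38 mm wide, 55 mm high, between stand and scale; bystander. Origin at its underside.
- jar_b: Amber jar, 48 mm wide, 62 mm high, at the back; bystander. Origin at its underside.
- jar_c: Amber jar, as jar_b; bystander. Origin at its underside.
- tape: Roll of red tape lying flat, 72 mm wide, 24 mm high, at the back; bystander. Origin at its underside.
- sample_box: Cardboard sample box, 85 x 60 x 40 mm, at the back; bystander. Origin at its underside.
- spatula: Spatula lying at the left; bystander.
- stapler: Blue stapler, 130 mm long, at the right; bystander.
Things that resemble listed ones, but are neither listed nor needed, are in the scene too. Leave any green look-alike of the part that bears basket_grip alone.

How it is judged:
On the way, in this order (a step that is already met when the one before it is completed fails the run):
1. the basket's bar is raised out of the hooks, clear of the stand (z of basket_bar in the frame of hook_rod above 0.066 m and contact force between basket and stand below 0.1 N), for 0.1 s.
2. the basket stands upright and released in the middle of the scale's platform (horizontal distance between basket_foot and platform below 0.03 m and z of basket_foot in the frame of platform below 0.004 m and angle between basket_foot's own z axis and vertical below 0.06 rad and contact force between the fingers and basket below 0.1 N), for 0.2 s.
3. the tare key is pressed fully down (value of joint tare above 0.0032 m), for 0.05 s.
At the end, for the whole second after the job is handed in: The basket stands upright (within 0.06 rad) on the scale's platform, its centre within 30 mm of the platform's centre, released and at rest, after the tare key has been pressed fully down (over 3.2 mm of its 4 mm) with the basket on the platform; the key is up again (horizontal distance between basket_foot and platform below 0.03 m and z of basket_foot in the frame of platform below 0.004 m and angle between basket_foot's own z axis and vertical below 0.06 rad and value of joint tare below 0.001 m and linear speed of basket below 0.01 m/s); the robot touches nothing.
It fails at once if the basket is forced against the hooks or the stand (over 12 N) (contact force between basket and stand above 12 N).
It fails at once if the basket is banged or pushed down on the scale (over 30 N) (contact force between basket and scale above 30 N).
It fails at once if a bystander is shifted by more than 20 mm (distance of any of jar_a, weight, jar_b, jar_c, tape, sample_box, spatula, stapler from where it was at the start of the episode above 0.02 m).
It also fails if it takes over 72 s, if anything falls off the work surface, if the arm or the gripper's body presses on something with over 40 N, if the wrist force passes 120 N, or if a joint passes its speed limit or range.

ROBOT

A 6-joint arm with a two-finger parallel gripper is mounted at the origin on the work surface. World frame = base frame: x ahead of the robot, y to its left, z up, the work surface at z = 0. Lengths are in m, angles in rad, forces in N, time in s.
With the tool pointing down it reaches from about 0.325 to 0.85 m from the base axis. Payload 15.5 kg.
Tool frame: the origin (TCP) lies midway between the tips of the shut fingers; the grasp point (between the pads) lies robot.pinch_z behind it (robot.pinch_z is the distance from the TCP to the grasp point, in m); z points along the fingers, y is the direction in which the jaws open and shut (so a half turn about z gives the same grasp; the last joint's range is limited). The gripper opens to 91 mm and grips with 3 to 60 N. Pads are 32 mm wide; open, the fingers measure 118 mm over their backs; the gripper's body (76 mm by 178 mm) begins 60 mm behind the grasp point.
Start: joints at [-1.319, 0.494, 1.345, -0, 1.302, -0.096], TCP at [0.212, -0.588, 0.186] pointing down, gripper open.
Joint ranges: [-2.91, 2.91], [-0.82, 2.16], [0.22, 2.67], [-1.22, 4.37], [0.12, 2.79], [-3.08, 3.08]. Speed limits (rad/s): [1.89, 1.89, 2.57, 3.01, 3.01, 3.01].

INTERFACE

Orientations are given as [roll, pitch, yaw] about the fixed x, y, z axes, in that order (R = Rz(yaw) Ry(pitch) Rx(roll)).
In Python, from bench import robot, viewer, workorder gives the robot as it stands. The module is installed in compiled form; this text tells all that it offers.
- The arm moves only by the tool apply_moves, never from a script. Its argument "increments" is a list of rows, each a list of 2 entries, a list of its own where there are three numbers: the shift along the tool's x, y, z in cm, then the turn about the tool's z in degrees. A call has 1 to 12 rows; each row is the pose to reach, as a shift and turn from the pose commanded when the call began, along the tool's axes at that moment; what a row does not reach only later rows make up. A row lasts 1/8 s, in which the tool goes at most 62.5 mm and 10.7 degrees, less where a joint would pass 70% of its speed; a pose out of reach is approached as far as the arm can. A call with a gripper value outside its range is refused whole. "grip" is the closure, from 0 (fully open) to 1 (shut), set as the call begins (left out, the last holds). The fingers move at their own pace and stop on an object; the grip force is fixed at half the most. Time passes only in rows, so rows that repeat a pose let the fingers close. It gives the time, the measured TCP pose, the force and the opening at its end, in the units of the state.
- robot.sense(): the state, without advancing time (a new reading comes with each control period).
- viewer.get_image(name): name is "scene" or "top" or "wrist"; returns (picture, depth): 480x640x3 uint8, blue, green, red; 480x640 float32, m along the optical axis (not along the pixel's ray), 0 where there is no reading.
- viewer.calibration(name): a dict with "camera_matrix" (3x3 intrinsics, pixels), "k1" (the pictures are not rectified: a ray, as slopes to the right and down, at radius r is drawn at 1 + k1 r^2 times it, then the intrinsics apply), "extrinsics" (4x4, takes a point from camera to world coordinates); the wrist camera has in their place "mount" (4x4, takes a point from camera to tool coordinates, whose origin is the TCP and whose axes are the flange's). Camera axes: x right, y down, z forward; pixel columns grow to the right and rows downward; lengths in m; the calibration is good to about 2 mm. A picture is of the moment at which its call begins: read the wrist's pose just before it. calibration takes no time and is no camera call.
- workorder.hand_in(): hands the job in, once; it reports no verdict.
The state is a dict: "t": time; "q": joint angles; "dq": joint speeds; "tau": joint torques, N m; "ee_pos": TCP position; "eef_rot": TCP orientation; "wrist_force": force on the tool from outside, world axes, zero at the start; "wrist_torque": the same for the moment, N m; "width": finger opening in m.
Only numpy, scipy, OpenCV 4.12 (cv2) and the standard library are available. Lean on these libraries where they do the work, as an engineer would, in place of code of your own. Each camera call takes 0.05 s, during which the arm holds its last target. There are 200 camera calls.

## Working session

There is one attempt and no reset: what is moved stays moved. The work goes in short steps, Python scripts to look and compute and a tool call to move; the robot and the scene stay as the last step left them, time stands still between calls to the robot, and variables do not carry over. Pictures are saved under pics/ and viewed, about 8 in all and at most 12, crops included, and the job is handed in when it is done.

Besides the shell and the picture viewer there is one more tool, called after "Request:" by a JSON object that holds its "api" and its "payload". apply_moves: Moves the arm, as the interface text tells. Its arguments: {"type":"object","properties":{"increments":{"type":"array","items":{"type":"array"}},"grip":{"type":"number"}},"required":["increments"]}

```bash
mkdir -p pics; cat >h.py <<'E'
import numpy as np,cv2
from scipy.spatial.transform import Rotation as R
from bench import robot,viewer,workorder
def snap(n,tag):
    s=robot.sense(); im,d=viewer.get_image(n); c=viewer.calibration(n)
    if 'extrinsics' in c: T=np.array(c['extrinsics'])
    else:
        E=np.eye(4);E[:3,:3]=R.from_euler('xyz',s['eef_rot']).as_matrix();E[:3,3]=s['ee_pos'];T=E@np.array(c['mount'])
    np.savez(f'pics/{tag}.npz',im=im,d=d,T=T,K=c['camera_matrix'],k1=c['k1']); cv2.imwrite(f'pics/{tag}.png',im)
    return s
def load(tag): return np.load(f'pics/{tag}.npz')
def ray(f,u,v):
    K=f['K'];D=np.array([f['k1'],0,0,0,0.])
    p=cv2.undistortPoints(np.array([[[u,v]]],float),K,D)[0,0]
    return np.array([p[0],p[1],1.])
def pt(f,u,v,d=None):
    if d is None: d=f['d'][int(round(v)),int(round(u))]
    return (f['T']@np.r_[ray(f,u,v)*d,1])[:3]
def onz(f,u,v,z):
    r=f['T'][:3,:3]@ray(f,u,v);o=f['T'][:3,3];return o+r*(z-o[2])/r[2]
def cloud(f):
    d=f['d'];h,w=d.shape;g=np.mgrid[:h,:w];uv=np.stack([g[1].ravel(),g[0].ravel()],1).astype(float)
    p=cv2.undistortPoints(uv[:,None],f['K'],np.array([f['k1'],0,0,0,0.]))[:,0]
    P=np.c_[p,np.ones(len(p))]*d.ravel()[:,None];P=P@f['T'][:3,:3].T+f['T'][:3,3];P[d.ravel()==0]=np.nan
    return P.reshape(h,w,3)
def proj(f,P):
    q=np.linalg.inv(f['T'])@np.r_[P,1];return cv2.projectPoints(q[None,None,:3],np.zeros(3),np.zeros(3),f['K'],np.array([f['k1'],0,0,0,0.]))[0][0,0]
E
python3 - <<'E'
from h import *
for n in('scene','top','wrist'): s=snap(n,n+'0')
print(s, robot.pinch_z); print(load('scene0')['T'],load('top0')['T'],load('top0')['K'],load('scene0')['k1'])
E
```

```text
{'t': 0.1, 'q': array([-1.31947530e+00,  4.94121723e-01,  1.34606912e+00,  7.09475902e-06,
        1.30251568e+00, -9.55142735e-02]), 'dq': array([ 0.00060231, -0.0029139 ,  0.00036405, -0.00063648,  0.00038526,
       -0.00030117]), 'tau': array([ 1.96941000e-03, -8.80242777e+01, -3.82543123e+01,  7.09345797e-02,
        4.82655759e-02, -1.30443428e-05]), 'ee_pos': array([ 0.2123543 , -0.58741499,  0.18539751]), 'eef_rot': array([-3.14048452e+00, -1.13035592e-04,  3.46833355e-01]), 'wrist_force': array([ 0.25888786, -0.32132856, -0.36692077]), 'wrist_torque': array([ 0.01235586, -0.0037072 ,  0.00146828]), 'width': 0.09154661377125084} 0.0188
[[ 0.69552667  0.55372715 -0.45785247  0.96378188]
 [ 0.71849858 -0.53463501  0.44488786 -0.47718464]
 [ 0.00156252 -0.63839772 -0.76970508  0.91961987]
 [ 0.          0.          0.          1.        ]] [[ 1.49151205e-03 -9.93409995e-01  1.14605224e-01  3.38420780e-01]
 [-9.99898478e-01  1.42506152e-04  1.42482830e-02 -2.08064021e-02]
 [-1.41707187e-02 -1.14614841e-01 -9.93308929e-01  1.58392669e+00]
 [ 0.00000000e+00  0.00000000e+00  0.00000000e+00  1.00000000e+00]] [[524.70855561   0.         319.03136784]
 [  0.         524.70855561 238.88078964]
 [  0.           0.           1.        ]] -0.0721810386479169
```

View pics/scene0.png

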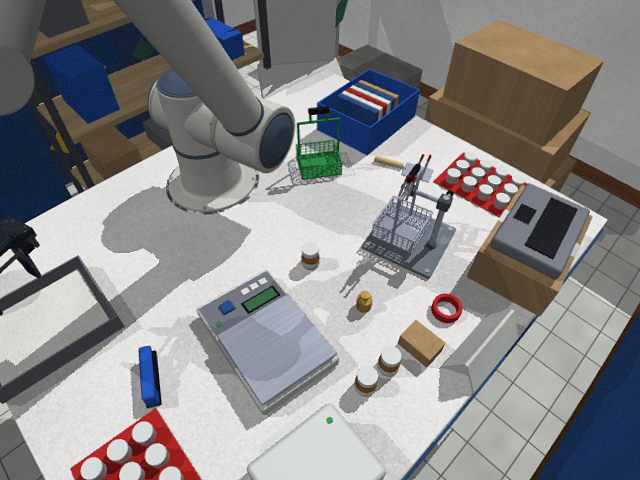

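View pics/top0.png

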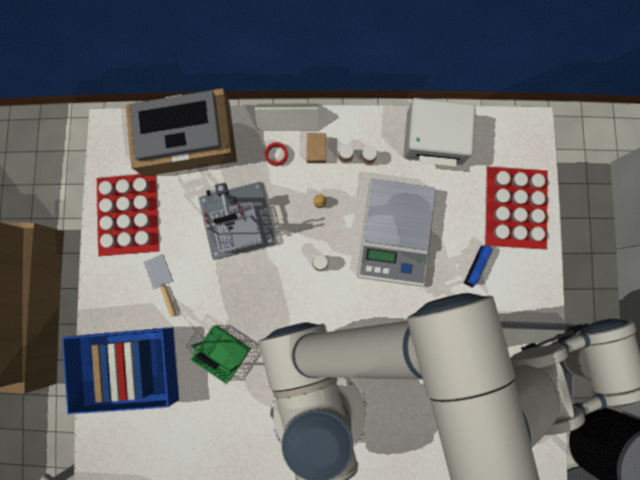

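The scene picture shows the stand and basket around (405,225) and the scale around (268,335). The top picture puts the stand at about (238,218) and the scale at about (397,230), with the blue key near (406,268). The green look-alike is at (222,352) in the top picture. Next I'll enlarge these.

```bash
python3 - <<'E'
from h import *
a=load('scene0')['im'][140:290,340:480];b=load('top0')['im'][165:295,190:450]
cv2.imwrite('pics/c1.png',cv2.resize(a,None,fx=4,fy=4,interpolation=cv2.INTER_CUBIC))
cv2.imwrite('pics/c2.png',cv2.resize(b,None,fx=3,fy=3,interpolation=cv2.INTER_CUBIC))
E
```

```text
(no output)
```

View pics/c1.png

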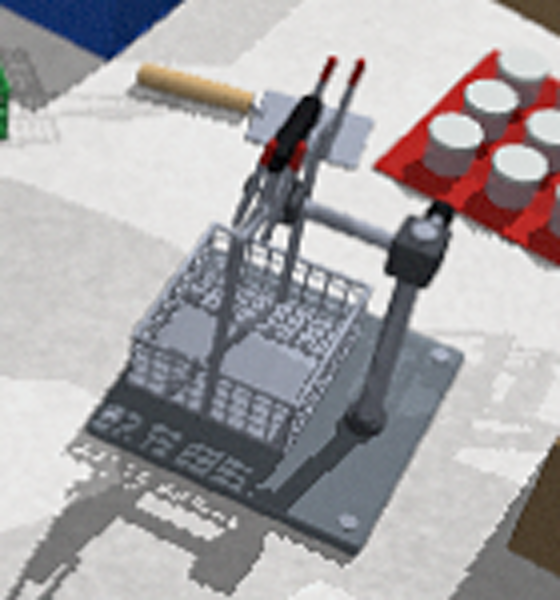

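View pics/c2.png

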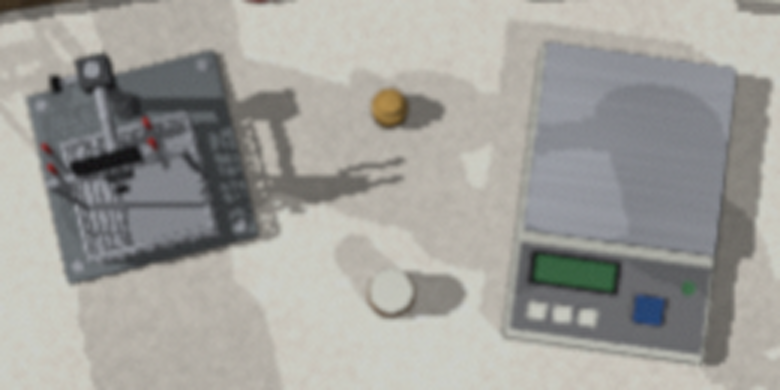

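The crops give the foot corners, prong tips, grip, platform corners and blue key, so I can compute positions from them.

```bash
python3 - <<'E'
from h import *
np.set_printoptions(precision=4,suppress=True)
f=load('top0')
def o(pts,z): return np.array([onz(f,190+(u+.5)/3-.5,165+(v+.5)/3-.5,z) for u,v in pts])
c=o([(28,97),(212,52),(262,238),(70,282)],.012);print('foot',c,c.mean(0))
e=(c[1]-c[0])+(c[2]-c[3]);print('y axis yaw from -e',np.degrees(np.arctan2(e[0],-e[1])))
p=o([(545,42),(735,68),(715,250),(522,238)],.06);print('plat',p,p.mean(0))
k=o([(635,297),(666,298),(663,325),(633,322)],.048);print('key',k.mean(0))
print('rear tips',o([(45,150),(147,123)],.262)[:,:],'front',o([(52,170),(154,143)],.253))
print('grip',o([(72,168),(143,155)],.235))
s=load('scene0')
for n,z,pts in(('rear',.262,[(330,64),(359,66)]),('front',.253,[(268,157),(297,150)]),('grip ends',.235,[(312,102),(277,162)])):
    print(n,[onz(s,340+(u+.5)/4-.5,140+(v+.5)/4-.5,z) for u,v in pts])
P=cloud(f);print('depths grip',[P[165+v//3,190+u//3] for u,v in[(85,164),(107,161),(130,157)]])
Q=P[185:245,365:435].reshape(-1,3);Q=Q[abs(Q[:,2]-.06)<.006];print(len(Q),Q.min(0),Q.max(0),Q.mean(0))
E
```

```text
foot [[0.6494 0.371  0.012 ]
 [0.6954 0.1821 0.012 ]
 [0.5043 0.1286 0.012 ]
 [0.4596 0.3225 0.012 ]] [0.5772 0.251  0.012 ]
y axis yaw from -e 13.326648239183037
plat [[ 0.694  -0.1538  0.06  ]
 [ 0.6682 -0.3419  0.06  ]
 [ 0.4874 -0.3176  0.06  ]
 [ 0.4992 -0.1293  0.06  ]] [ 0.5872 -0.2356  0.06  ]
key [ 0.4292 -0.2541  0.048 ]
rear tips [[0.5537 0.2924 0.262 ]
 [0.5768 0.2047 0.262 ]] front [[0.5377 0.288  0.253 ]
 [0.561  0.1998 0.253 ]]
grip [[0.5421 0.2745 0.235 ]
 [0.5534 0.2122 0.235 ]]
rear [array([0.5487, 0.2744, 0.262 ]), array([0.5617, 0.2856, 0.262 ])]
front [array([0.5692, 0.1911, 0.253 ]), array([0.577 , 0.2079, 0.253 ])]
grip ends [array([0.5461, 0.2679, 0.235 ]), array([0.565 , 0.2095, 0.235 ])]
depths grip [array([0.5465, 0.2631, 0.2351]), array([0.5495, 0.2452, 0.2322]), array([0.5526, 0.2247, 0.2293])]
3505 [ 0.4987 -0.3405  0.054 ] [ 0.676 -0.133  0.066] [ 0.5869 -0.236   0.0596]
```

```bash
cat >>h.py <<'E'
def delta(p,yawdeg=None):
    s=robot.sense();M=R.from_euler('xyz',s['eef_rot']).as_matrix()
    t=0 if yawdeg is None else -(yawdeg-np.degrees(s['eef_rot'][2]))
    print('t',round(s['t'],2),'cm',np.round(M.T@(np.array(p)-s['ee_pos'])*100,2),'turn',round((t+180)%360-180,2))
E
python3 - <<'E'
from h import *
print(np.round(viewer.calibration('wrist')['mount'],3),viewer.calibration('wrist')['camera_matrix'])
delta([.548,.244,.42],103.3)
E
```

```text
[[ 0.    -0.97  -0.243  0.068]
 [ 1.     0.     0.001  0.001]
 [-0.001 -0.243  0.97  -0.198]
 [ 0.     0.     0.     1.   ]] [[345.48518647   0.         321.81630591]
 [  0.         345.48518647 242.96881964]
 [  0.           0.           1.        ]]
t 0.15 cm [ 59.83 -66.81 -23.38] turn -83.43
```

Request:
{"api": "apply_moves", "payload": {"increments": [[[0, 0, -6], 0], [[0, 0, -12], 0], [[0, 0, -18], 0], [[0, 0, -23], 0], [[0, 0, -23], 0]], "grip": 0}}

```text
t: 0.78
ee_pos: [0.2127, -0.5889, 0.42]
eef_rot: [3.135, 0.001, 0.347]
wrist_force: [-0.1, -0.1, -0.5]
width: 0.0909
```

Request:
{"api": "apply_moves", "payload": {"increments": [[[5, -5.5, 0], -8], [[10, -11, 0], -16], [[15, -16.7, 0], -24], [[20, -22.3, 0], -32], [[25, -28, 0], -40], [[30, -33.4, 0], -48], [[35, -39, 0], -56], [[40, -44.5, 0], -64], [[45, -50, 0], -72], [[50, -55.6, 0], -80], [[55, -61.2, 0], -83], [[59.8, -66.8, 0], -83]]}}

```text
t: 2.28
ee_pos: [0.494, 0.1095, 0.4151]
eef_rot: [-3.14, -0.0, 1.797]
wrist_force: [0.6, -1.2, 1.2]
width: 0.0912
```

```bash
python3 -c "
from h import *
delta([.548,.244,.36],103.3)"
```

```text
t 2.27 cm [11.89  8.28  5.5 ] turn -0.36
```

Request:
{"api": "apply_moves", "payload": {"increments": [[[4, 2.8, 0], 0], [[8, 5.5, 1], 0], [[11.9, 8.3, 3], 0], [[11.9, 8.3, 5.5], 0], [[11.9, 8.3, 5.5], 0], [[11.9, 8.3, 5.5], 0]]}}

```text
t: 3.02
ee_pos: [0.5483, 0.2415, 0.3617]
eef_rot: [3.141, -0.0, 1.795]
wrist_force: [-0.4, -0.4, 0.6]
width: 0.0913
```

```bash
python3 - <<'E'
from h import *
s=snap('wrist','w1');print(s['ee_pos'],s['eef_rot'],s['dq'])
im=load('w1')['im'];cv2.imwrite('pics/w1b.png',cv2.resize(im[60:480,80:560],None,fx=1.42,fy=1.42,interpolation=cv2.INTER_CUBIC))
E
```

```text
[0.54834782 0.24152775 0.36169375] [ 3.14108477e+00 -3.29209859e-05  1.79492501e+00] [-4.23454316e-03 -1.14333065e-02 -1.17922428e-02 -2.74921892e-04
 -3.42888856e-03  7.23507083e-06]
```

View pics/w1b.png

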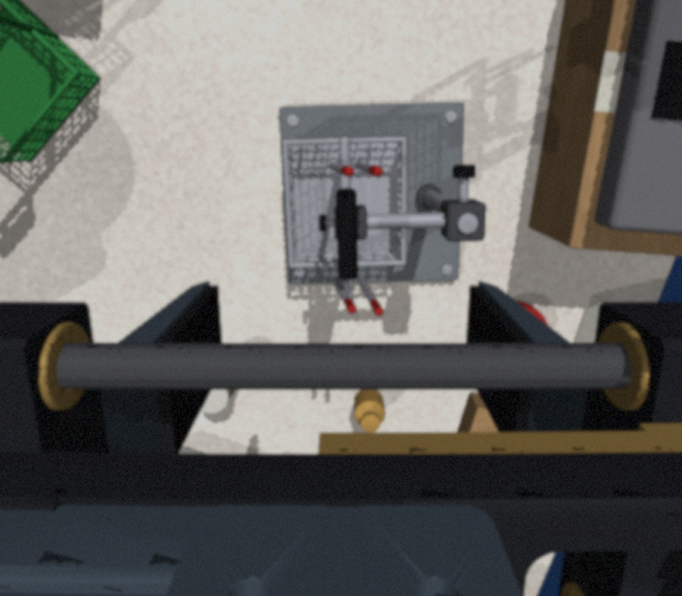

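Wrist view (crop pixels): the grip spans (346,190) to (347,278). Front tips are at (347,171) and (349,306), rear tips at (376,171) and (376,307). The tips sit to the rear of the grip, so the hooks lean rearward. I'll go lower for an accurate measurement.

Request:
{"api": "apply_moves", "payload": {"increments": [[[0, 0, 2], 0], [[0, 0, 4], 0], [[0, 0, 6], 0], [[0, 0, 6], 0], [[0, 0, 6], 0], [[0, 0, 6], 0]]}}

```text
t: 3.82
ee_pos: [0.5488, 0.2419, 0.3021]
eef_rot: [3.14, -0.0, 1.795]
wrist_force: [0.5, 0.3, -0.1]
width: 0.0913
```

```bash
python3 - <<'E'
from h import *
s=snap('wrist','w2');print(s['ee_pos'],s['eef_rot'],s['dq'])
im=load('w2')['im'];cv2.imwrite('pics/w2b.png',cv2.resize(im[130:330,245:445],None,fx=3,fy=3,interpolation=cv2.INTER_CUBIC))
E
```

```text
[0.54877927 0.24193955 0.30209487] [ 3.13985725e+00 -1.88480285e-04  1.79523631e+00] [ 0.0020732   0.00313978  0.0071955  -0.00056892 -0.00435681 -0.00014195]
```

View pics/w2b.png

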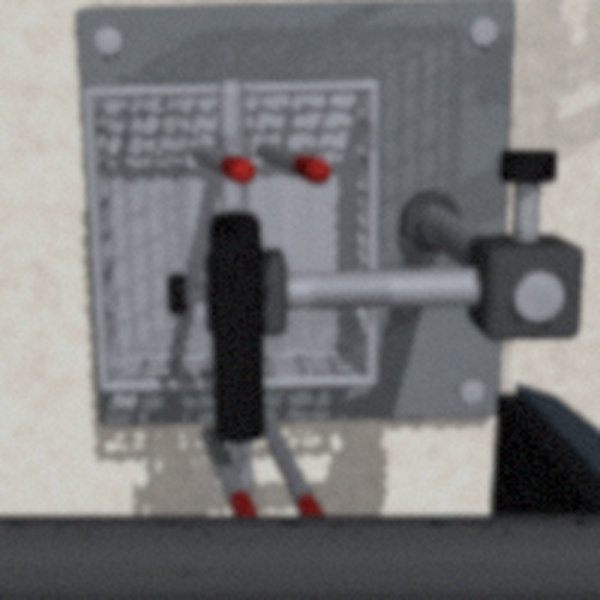

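```bash
python3 - <<'E'
from h import *
np.set_printoptions(precision=4,suppress=True)
f=load('w2')
def o(pts,z): return np.array([onz(f,245+(u+.5)/3-.5,130+(v+.5)/3-.5,z) for u,v in pts])
c=o([(77,10),(513,2),(498,412),(100,422)],.012);print('foot',c,c.mean(0))
for a,b in((0,1),(3,2),(3,0),(2,1)): e=c[b]-c[a];print(np.linalg.norm(e),np.degrees(np.arctan2(e[1],e[0])))
yaw=np.radians(13.1)
ex=np.array([np.cos(yaw),np.sin(yaw),0]);ey=np.array([-ex[1],ex[0],0]);o0=np.array([.5488,.2419,0])
def S(n,p): q=p-o0;print(n,(q@ex)*1000,(q@ey)*1000)
S('foot',c)
g=o([(235,222),(240,430)],.233);S('grip',g);d=g[0]-g[1];print('grip yaw',np.degrees(np.arctan2(-d[0],d[1])),np.linalg.norm(d))
rt=o([(316,168),(311,502)],.262);ft=o([(240,168),(243,502)],.253);S('rear',rt);S('front',ft)
d=rt[0]-rt[1];print(np.degrees(np.arctan2(-d[0],d[1])),np.linalg.norm(d));d=ft[0]-ft[1];print(np.degrees(np.arctan2(-d[0],d[1])))
S('clamp',o([(480,287),(285,290)],.182))
P=cloud(f)
for u,v in[(235,240),(237,300),(240,410),(240,168),(315,168),(243,502),(310,502)]:
    k=P[130+v//3-1:130+v//3+2,245+u//3-1:245+u//3+2].reshape(-1,3);k=np.nanmedian(k,0);S(str((u,v,round(k[2],4))),k)
E
```

```text
foot [[0.4597 0.3222 0.012 ]
 [0.6506 0.3696 0.012 ]
 [0.6989 0.1816 0.012 ]
 [0.5076 0.1327 0.012 ]] [0.5792 0.2515 0.012 ]
0.19667534490663324 13.947758627077208
0.19736319338904318 14.341677727944031
0.19543119608354007 104.19005973072254
0.19407842224462138 104.39344179259209
foot [-68.5563 128.0976 132.4785 -64.8384] [ 98.3637 101.2736 -92.7554 -97.0321]
grip [1.2988 2.49  ] [ 31.7039 -25.0234]
grip yaw 14.302966471405432 0.0567397505207651
rear [19.649  19.7275] [ 47.8615 -33.8336]
front [2.4194 3.036 ] [ 47.1847 -37.5724]
13.155021845961754 0.08169514634554349
13.516818795787222
clamp [78.2591 17.1412] [4.1833 3.4635]
(235, 240, np.float64(0.2341)) 1.2787859190144273 26.91248460033111
(237, 300, np.float64(0.2344)) 2.0262841890892846 10.99546536095433
(240, 410, np.float64(0.2342)) 2.8018432339257275 -18.611588987798616
(240, 168, np.float64(0.2546)) 2.6348953763637306 47.10639786965197
(315, 168, np.float64(0.2604)) 19.8392040204211 47.42593749285925
(243, 502, np.float64(0.2468)) 3.341976505788544 -40.27956894208466
(310, 502, np.float64(0.2478)) 20.52312561055859 -39.92405915472986
```

```bash
python3 - <<'E'
from h import *
f=load('w2')
yaw=np.radians(14);ex=np.array([np.cos(yaw),np.sin(yaw),0]);ey=np.array([-ex[1],ex[0],0]);ez=np.array([0,0,1.])
y13=np.radians(13.1)
g=np.array([.5488,.2419,0])+.0019*np.array([np.cos(y13),np.sin(y13),0])+.0040*np.array([-np.sin(y13),np.cos(y13),0]);print('grip',g)
out=[]
for th in(.10,.135,.17):
    im=cv2.resize(f['im'][130:330,245:445],None,fx=3,fy=3,interpolation=cv2.INTER_CUBIC)
    u=ex*np.sin(th)+ez*np.cos(th);n=ex*np.cos(th)-ez*np.sin(th)
    r=g+ez*.182-.008*np.sin(th)*ex
    px=lambda P:tuple(np.int32(((proj(f,P)-[245,130]+.5)*3-.5).round()))
    L=lambda a,b,c:cv2.line(im,px(a),px(b),c,1,cv2.LINE_AA)
    for y in(-.045,.045):
        L(r+y*ey-.0100*n,r+y*ey-.00825*n+.073*u,(0,255,255));L(r+y*ey+.010*n,r+y*ey+.00825*n+.081*u,(0,255,255))
    L(r-.05*ey,r+.05*ey,(255,0,0))
    b=r+.008*u;L(b-.062*ey,b+.062*ey,(0,255,0))
    out.append(im[100:560,130:400])
cv2.imwrite('pics/ov.png',np.hstack(out)[:, :810][:, :800])
E
```

```text
grip [0.54974395 0.24622654 0.        ]
```

View pics/ov.png

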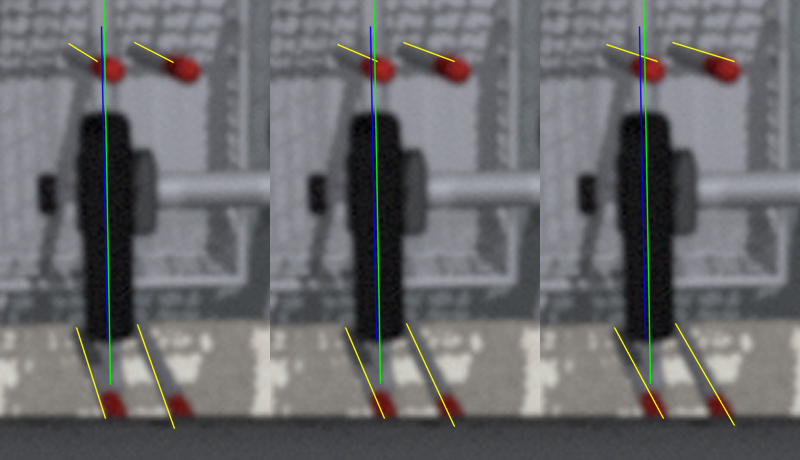

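The overlay shows the grip and bar axis matching, with a lean of about 0.145 rad to the rear (0.135 to 0.15) and a stand yaw of about 14°. Next I'll go down to the grip.

```bash
python3 -c "
from h import *
delta([.5502,.2446,.21],104)"
```

```text
t 3.88 cm [0.23 0.19 9.19] turn -1.14
```

Request:
{"api": "apply_moves", "payload": {"increments": [[[0.2, 0.2, 0], -1.1], [[0.2, 0.2, 2], -1.1], [[0.2, 0.2, 4], -1.1], [[0.2, 0.2, 6], -1.1], [[0.2, 0.2, 8], -1.1], [[0.2, 0.2, 9.2], -1.1], [[0.2, 0.2, 9.2], -1.1], [[0.2, 0.2, 9.2], -1.1]]}}

```text
t: 4.88
ee_pos: [0.5502, 0.2445, 0.2097]
eef_rot: [3.14, -0.0, 1.815]
wrist_force: [-0.2, -0.1, 0.2]
width: 0.0909
```

Request:
{"api": "apply_moves", "payload": {"increments": [[[0, 0, 0], 0], [[0, 0, 0], 0], [[0, 0, 0], 0], [[0, 0, 0], 0], [[0, 0, 0], 0], [[0, 0, 0], 0], [[0, 0, 0], 0], [[0, 0, 0], 0]], "grip": 1}}

```text
t: 5.88
ee_pos: [0.5498, 0.2443, 0.2089]
eef_rot: [-3.142, -0.0, 1.815]
wrist_force: [0.6, -0.9, 0.4]
width: 0.0141
```

Gripped at 14.1 mm. Now I'll ease it up along the lean in tool axes (+y to the rear, −z up) and watch the force.

Request:
{"api": "apply_moves", "payload": {"increments": [[[0, 0.04, -0.3], 0], [[0, 0.09, -0.6], 0], [[0, 0.13, -0.9], 0], [[0, 0.17, -1.2], 0], [[0, 0.22, -1.5], 0], [[0, 0.22, -1.5], 0], [[0, 0.22, -1.5], 0]]}}

```text
t: 6.75
ee_pos: [0.5519, 0.2448, 0.2239]
eef_rot: [-3.141, -0.0, 1.815]
wrist_force: [0.8, -0.9, 0.4]
width: 0.0003
```

The fingers have shut (width 0.0003), so the grip slipped out. I'll look before doing anything else.

```bash
python3 - <<'E'
from h import *
snap('scene','s1');s=snap('wrist','w3');print(s)
a=load('s1')['im'][110:270,340:480];a=cv2.resize(a,None,fx=3,fy=3,interpolation=cv2.INTER_CUBIC)
b=load('w3')['im'];b=cv2.resize(b[60:300,200:480],(380,326))
c=np.zeros((480,800,3),np.uint8);c[:,:420]=a;c[:326,420:]=b
cv2.imwrite('pics/v3.png',c)
E
```

```text
{'t': 6.8, 'q': array([ 3.18585594e-01,  4.30302278e-01,  1.34794445e+00, -2.72618359e-05,
        1.36359649e+00,  7.48219803e-02]), 'dq': array([-0.00022902,  0.00063958,  0.00051092,  0.00025316,  0.001303  ,
        0.00022278]), 'tau': array([-7.95946289e-04, -8.35143185e+01, -3.97389257e+01,  7.83279352e-02,
        3.28764610e-02,  3.89327056e-05]), 'ee_pos': array([0.55183775, 0.24475468, 0.22378822]), 'eef_rot': array([-3.14134478e+00,  4.53333048e-05,  1.81456556e+00]), 'wrist_force': array([-0.44268749,  0.1188553 , -0.19694191]), 'wrist_torque': array([ 0.00372592, -0.14318941, -0.00618387]), 'width': 0.00034936347583035515}
```

View pics/v3.png

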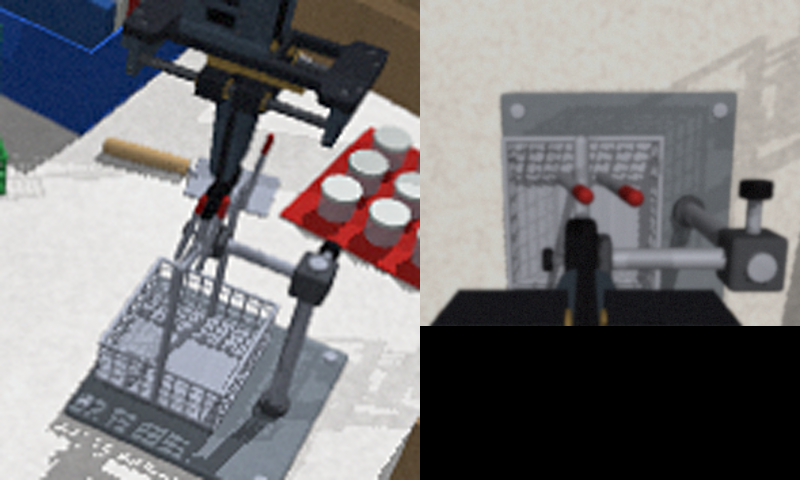

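```bash
python3 - <<'E'
from h import *
np.set_printoptions(precision=4,suppress=True)
f=load('w3');P=cloud(f);im=f['im'].astype(int)
# composite right panel: u=200+(x-420)*280/380, v=60+y*240/326
for x,y in[(582,222),(580,235),(580,250),(580,262),(580,275),(575,300),(592,300),(583,193),(630,193)]:
    u=200+(x-420)*280/380;v=60+y*240/326;print((x,y),P[int(v),int(u)],f['im'][int(v),int(u)])
f=load('s1');P=cloud(f);Q=P[165:200,395:425].reshape(-1,3);C=f['im'][165:200,395:425].reshape(-1,3)
m=(C.max(1)<45)
print('dark near grip',m.sum());print(Q[m][::8])
E
```

```text
(582, 222) [0.5429 0.2746 0.2317] [ 8 11  7]
(580, 235) [0.543  0.2695 0.235 ] [14 13 13]
(580, 250) [0.5445 0.2638 0.2366] [22 21 20]
(580, 262) [0.5457 0.2588 0.2348] [21 16 19]
(580, 275) [0.5458 0.2596 0.2561] [27 27 26]
(575, 300) [0.5449 0.2588 0.2806] [36 34 29]
(592, 300) [0.55   0.2599 0.2802] [17 16 14]
(583, 193) [0.54   0.2892 0.2554] [ 33  34 144]
(630, 193) [0.5555 0.2935 0.2588] [ 21  22 109]
dark near grip 110
[[0.5555 0.2254 0.2656]
 [0.5658 0.2354 0.2632]
 [0.5552 0.2287 0.2545]
 [0.554  0.2549 0.2354]
 [0.5553 0.2585 0.2309]
 [0.5478 0.2362 0.2332]
 [0.5507 0.2322 0.2343]
 [0.5529 0.2294 0.2343]
 [0.5566 0.2286 0.234 ]
 [0.5586 0.218  0.2354]
 [0.564  0.2232 0.2326]
 [0.5643 0.2157 0.2311]
 [0.5623 0.2165 0.223 ]
 [0.5673 0.2382 0.1764]]
```

The basket is still hanging undisturbed, with its grip top at z≈0.235. I'll reopen, regrasp about 6 mm lower, and lift in smaller steps.

Request:
{"api": "apply_moves", "payload": {"increments": [[[0, 0, 0], 0], [[0, 0, 0], 0], [[0, 0, 0], 0], [[0, -0.1, 0.5], 0], [[0, -0.22, 1.2], 0], [[0, -0.22, 2.1], 0], [[0, -0.22, 2.1], 0], [[0, -0.22, 2.1], 0]], "grip": 0}}

```text
t: 7.85
ee_pos: [0.5499, 0.2443, 0.2029]
eef_rot: [3.142, -0.0, 1.815]
wrist_force: [-0.4, -0.1, 0.3]
width: 0.0776
```

Request:
{"api": "apply_moves", "payload": {"increments": [[[0, 0, 0], 0], [[0, 0, 0], 0], [[0, 0, 0], 0], [[0, 0, 0], 0], [[0, 0, 0], 0], [[0, 0, 0], 0], [[0, 0, 0], 0], [[0, 0, 0], 0], [[0, 0, 0], 0], [[0, 0, 0], 0]], "grip": 1}}

```text
t: 9.1
ee_pos: [0.5498, 0.2443, 0.2029]
eef_rot: [3.142, -0.0, 1.815]
wrist_force: [0.3, 0.1, 0.4]
width: 0.0134
```

Request:
{"api": "apply_moves", "payload": {"increments": [[[0, 0.01, -0.1], 0], [[0, 0.03, -0.2], 0], [[0, 0.03, -0.2], 0], [[0, 0.03, -0.2], 0]]}}

```text
t: 9.6
ee_pos: [0.55, 0.2443, 0.2048]
eef_rot: [-3.141, 0.0, 1.815]
wrist_force: [0.4, 0.9, -3.7]
width: 0.0135
```

This time it carries load (−3.7 N). I'll carry on in small steps.

Request:
{"api": "apply_moves", "payload": {"increments": [[[0, 0.03, -0.2], 0], [[0, 0.06, -0.4], 0], [[0, 0.09, -0.6], 0], [[0, 0.12, -0.8], 0], [[0, 0.12, -0.8], 0], [[0, 0.12, -0.8], 0]]}}

```text
t: 10.35
ee_pos: [0.5512, 0.2446, 0.2129]
eef_rot: [-3.141, -0.0, 1.815]
wrist_force: [-0.7, -0.6, -3.9]
width: 0.0135
```

Request:
{"api": "apply_moves", "payload": {"increments": [[[0, 0.03, -0.2], 0], [[0, 0.06, -0.4], 0], [[0, 0.09, -0.6], 0], [[0, 0.12, -0.8], 0], [[0, 0.15, -1.0], 0], [[0, 0.15, -1.0], 0], [[0, 0.15, -1.0], 0]]}}

```text
t: 11.22
ee_pos: [0.5526, 0.245, 0.2229]
eef_rot: [-3.141, -0.0, 1.815]
wrist_force: [0.3, -0.0, -3.9]
width: 0.0133
```

```bash
python3 -c "
from h import *
s=robot.sense();M=R.from_euler('xyz',s['eef_rot']).as_matrix();print(s['width'],M.T@s['wrist_force'],M.T@s['wrist_torque'],s['ee_pos'])"
```

```text
0.013300278223855152 [-0.11416521  0.27527316  3.87122529] [-0.06794382 -0.03961926  0.0077894 ] [0.55263899 0.24500967 0.22286593]
```

Request:
{"api": "apply_moves", "payload": {"increments": [[[0, 0.03, -0.2], 0], [[0, 0.06, -0.4], 0], [[0, 0.09, -0.6], 0], [[0, 0.12, -0.8], 0], [[0, 0.15, -1.0], 0], [[0, 0.15, -1.0], 0], [[0, 0.15, -1.0], 0]]}}

```text
t: 12.1
ee_pos: [0.5541, 0.2454, 0.2329]
eef_rot: [-3.141, 0.0, 1.815]
wrist_force: [-0.3, -0.1, -3.2]
width: 0.0135
```

Request:
{"api": "apply_moves", "payload": {"increments": [[[0, 0.03, -0.2], 0], [[0, 0.06, -0.4], 0], [[0, 0.09, -0.6], 0], [[0, 0.12, -0.8], 0], [[0, 0.12, -0.8], 0], [[0, 0.12, -0.8], 0]]}}

```text
t: 12.85
ee_pos: [0.5553, 0.2456, 0.2409]
eef_rot: [-3.142, 0.0, 1.815]
wrist_force: [-1.1, -0.3, -2.9]
width: 0.0136
```

```bash
python3 - <<'E'
from h import *
s=snap('wrist','w4');snap('scene','s4')
M=R.from_euler('xyz',s['eef_rot']).as_matrix();print(s['width'],M.T@s['wrist_force'],M.T@s['wrist_torque'],s['ee_pos'])
a=load('s4')['im'][120:220,380:450];a=cv2.resize(a,None,fx=5,fy=5,interpolation=cv2.INTER_CUBIC)
b=load('w4')['im'][150:270,280:370];b=cv2.resize(b,None,fx=4.16,fy=4.16,interpolation=cv2.INTER_CUBIC)
c=np.zeros((500,350+b.shape[1],3),np.uint8);c[:,:350]=a;c[:b.shape[0],350:]=b[:500]
cv2.imwrite('pics/v4.png',c)
E
```

```text
0.013578625172137648 [-0.05616878 -1.17773379  2.86099858] [-0.13466377 -0.01753001 -0.01393644] [0.55529097 0.24564327 0.24088996]
```

View pics/v4.png

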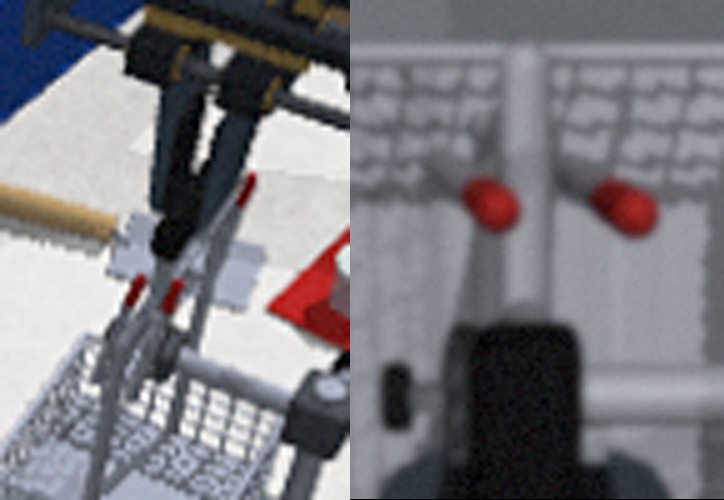

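```bash
python3 - <<'E'
from h import *
f=load('w4')
yaw=np.radians(14);ex=np.array([np.cos(yaw),np.sin(yaw),0]);ey=np.array([-ex[1],ex[0],0])
o0=np.array([.5553,.2456,0])
W=lambda x,y,z:[round(float(v)*1000,2) for v in ((onz(f,280+(x-350+.5)/4.16-.5,150+(y+.5)/4.16-.5,z)-o0)@np.c_[ex,ey])]
print('front',W(492,207,.255),'rear',W(634,213,.262))
print('bar',W(526,200,.228),W(527,270,.228),'grip',W(526,400,.264+.009))
P=cloud(f)
for x,y in[(492,205),(634,212),(526,200),(526,250),(526,400)]:
    u=280+(x-350)/4.16;v=150+y/4.16;p=P[int(v),int(u)];print((x,y),((p-o0)@ex)*1000,p[2])
s=[];import time
for _ in range(6):
    viewer.get_image('wrist');q=robot.sense();M=R.from_euler('xyz',q['eef_rot']).as_matrix();s.append(M.T@q['wrist_force'])
print(np.mean(s,0),np.std(s,0))
E
```

```text
front [-4.18, 45.15] rear [13.5, 45.26]
bar [0.19, 42.89] [0.34, 32.51] grip [0.16, 24.29]
(492, 205) -4.05473214927593 0.25479913098432283
(634, 212) 13.698568726531896 0.25997668948988206
(526, 200) 0.23000995163763593 0.23267072366000802
(526, 250) 0.23274404493249487 0.2293640205511209
(526, 400) 0.1988349450485053 0.27247184725604723
[ 0.47223567 -0.27471912  4.00238048] [0.59140073 0.50074311 0.66318257]
```

The bar is centred between the prongs (its x fits the 0.147 slope) and there is no mean side force. I'll continue along the slope.

Request:
{"api": "apply_moves", "payload": {"increments": [[[0, 0.03, -0.2], 0], [[0, 0.06, -0.4], 0], [[0, 0.09, -0.6], 0], [[0, 0.12, -0.8], 0], [[0, 0.15, -1.0], 0], [[0, 0.18, -1.2], 0], [[0, 0.21, -1.4], 0], [[0, 0.21, -1.4], 0], [[0, 0.21, -1.4], 0]]}}

```text
t: 14.38
ee_pos: [0.5573, 0.2461, 0.2549]
eef_rot: [-3.141, 0.0, 1.815]
wrist_force: [0.4, 0.2, -3.3]
width: 0.0137
```

```bash
cat >>h.py <<'E'
def force(n=5):
    s=[]
    for _ in range(n):
        viewer.get_image('wrist');q=robot.sense();M=R.from_euler('xyz',q['eef_rot']).as_matrix();s.append(M.T@q['wrist_force'])
    print('F',np.round(np.mean(s,0),2),'w',round(q['width'],4),'p',np.round(q['ee_pos'],4),'t',round(q['t'],2))
E
python3 -c "
from h import *
force()"
```

```text
F [0.25 0.07 3.75] w 0.0136 p [0.5573 0.2461 0.2549] t 14.62
```

Request:
{"api": "apply_moves", "payload": {"increments": [[[0, 0.03, -0.2], 0], [[0, 0.06, -0.4], 0], [[0, 0.09, -0.6], 0], [[0, 0.12, -0.8], 0], [[0, 0.15, -1.0], 0], [[0, 0.18, -1.2], 0], [[0, 0.21, -1.4], 0], [[0, 0.24, -1.6], 0], [[0, 0.29, -2.0], 0], [[0, 0.34, -2.4], 0], [[0, 0.38, -2.7], 0], [[0, 0.38, -2.7], 0]]}}

```text
t: 16.12
ee_pos: [0.5612, 0.2471, 0.2822]
eef_rot: [3.141, -0.0, 1.815]
wrist_force: [-0.0, 0.6, -3.1]
width: 0.0137
```

```bash
python3 - <<'E'
from h import *
force(4)
s=snap('wrist','w5');snap('scene','s5')
a=load('s5')['im'][100:260,350:470];a=cv2.resize(a,None,fx=3.4,fy=3.4,interpolation=cv2.INTER_CUBIC)
b=load('w5')['im'][100:270,250:400];b=cv2.resize(b,None,fx=2.6,fy=2.6,interpolation=cv2.INTER_CUBIC)
c=np.zeros((a.shape[0],a.shape[1]+b.shape[1],3),np.uint8);c[:,:a.shape[1]]=a;c[:b.shape[0],a.shape[1]:]=b
cv2.imwrite('pics/v5.png',c);print(c.shape)
E
```

```text
F [-0.06  0.04  3.91] w 0.0136 p [0.5609 0.247  0.2818] t 16.32
(544, 798, 3)
```

View pics/v5.png

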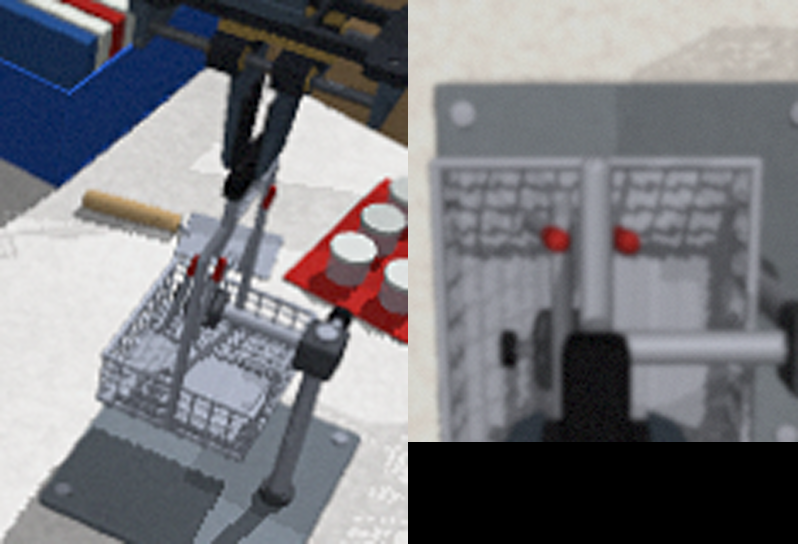

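The bar is now above and between the tips: tips at (556,238) and (627,241) in the right panel, bar at x≈597. I'll check the heights by depth, then move forward.

```bash
python3 - <<'E'
from h import *
P=cloud(load('w5'))
for n,x,y in(('bar',597,300),('bar',597,200),('rimL',437,300),('rimR',755,230),('rimtop',520,162),('arm',700,347),('front',556,238),('rear',627,241),('screw',508,348)):
    u=250+(x-408)/2.6;v=100+y/2.6;print(n,np.round(P[int(v),int(u)],4))
E
```

```text
bar [0.5532 0.2788 0.2718]
bar [0.5476 0.3015 0.2721]
rimL [0.5009 0.2446 0.1489]
rimR [0.6079 0.2982 0.1511]
rimtop [0.52   0.3009 0.1502]
arm [0.5957 0.2565 0.1784]
front [0.5401 0.2889 0.2555]
rear [0.5574 0.2932 0.2618]
screw [0.5316 0.2408 0.1796]
```

Request:
{"api": "apply_moves", "payload": {"increments": [[[0, -0.5, 0], 0], [[0, -1.2, 0], 0], [[0, -2, 0], 0], [[0, -3, 0], 0], [[0, -4, 0], 0], [[0, -5.5, 0], 0], [[0, -7, 0], 0], [[0, -8.5, 0], 0], [[0, -10, 0], 0], [[0, -11.5, 0], 0], [[0, -12.5, 0], 0], [[0, -12.5, 0], 0]]}}

```text
t: 17.92
ee_pos: [0.4392, 0.2168, 0.2821]
eef_rot: [3.141, -0.0, 1.815]
wrist_force: [0.3, 0.2, -3.2]
width: 0.0132
```

Request:
{"api": "apply_moves", "payload": {"increments": [[[0, 0, -1], 0], [[0, 0, -3], 0], [[0, 0, -5.5], 0], [[0, 0, -8], 0], [[0, 0, -10.5], 0], [[0, 0, -13], 0], [[0, 0, -15], 0], [[0, 0, -16], 0], [[0, 0, -16], 0]]}}

```text
t: 19.05
ee_pos: [0.4401, 0.217, 0.4423]
eef_rot: [3.141, -0.0, 1.815]
wrist_force: [0.0, -0.3, -4.3]
width: 0.0135
```

```bash
python3 - <<'E'
from h import *
force(3)
f=load('top0');P=cloud(f)
# platform mask via z and grey; top plane corners by minAreaRect
m=(abs(P[...,2]-.06)<.007);m[:,:340]=0;m[:,450:]=0;m[:150]=0;m[290:]=0
Q=P[m][:,:2].astype(np.float32);r=cv2.minAreaRect(Q);print('platform rect',r,len(Q))
hs=cv2.cvtColor(f['im'],cv2.COLOR_BGR2HSV)
b=(hs[...,0]>100)&(hs[...,0]<125)&(hs[...,1]>130);b[:250]=0;b[285:]=0;b[:,:390]=0;b[:,425:]=0
v,u=np.nonzero(b);print('key',len(u),u.mean(),v.mean(),onz(f,u.mean(),v.mean(),.048))
f=load('scene0');hs=cv2.cvtColor(f['im'],cv2.COLOR_BGR2HSV)
b=(hs[...,0]>100)&(hs[...,0]<125)&(hs[...,1]>130);b[:295]=0;b[320:]=0;b[:,:212]=0;b[:,242:]=0
v,u=np.nonzero(b);print('key scene',len(u),u.mean(),v.mean(),onz(f,u.mean(),v.mean(),.048))
delta([.587,-.236,.45],104)
E
```

```text
F [0.5  0.16 3.9 ] w 0.0136 p [0.4395 0.2168 0.4411] t 19.2
platform rect ((0.6106756925582886, -0.18596115708351135), (0.3018081486225128, 0.3568534255027771), 80.56941986083984) 4125
key 72 405.94444444444446 267.9583333333333 [ 0.42980177 -0.25367599  0.048     ]
key scene 127 226.50393700787401 306.61417322834643 [ 0.43365407 -0.25525384  0.048     ]
t 19.2 cm [-47.5    3.38  -0.89] turn -0.03
```

Request:
{"api": "apply_moves", "payload": {"increments": [[[-1, 0, 0], 2], [[-3, 0.2, 0], 4], [[-6, 0.4, 0], 6], [[-10, 0.7, 0], 8], [[-15, 1.0, 0], 10], [[-20, 1.4, 0], 12], [[-25, 1.8, 0], 14], [[-30, 2.1, 0], 16], [[-35, 2.5, 0], 18], [[-40, 2.8, 0], 20], [[-44, 3.1, 0], 21.5], [[-46.5, 3.3, 0], 21.5]]}}

```text
t: 20.7
ee_pos: [0.5839, -0.2291, 0.441]
eef_rot: [-3.14, 0.0, 1.436]
wrist_force: [-0.3, 0.3, -3.9]
width: 0.0134
```

Request:
{"api": "apply_moves", "payload": {"increments": [[[0, 0, 0], 0], [[0, 0, 0], 0], [[0, 0, 0], 0]]}}

```text
t: 21.08
ee_pos: [0.5838, -0.2256, 0.4422]
eef_rot: [3.141, -0.0, 1.44]
wrist_force: [0.3, 0.2, -3.1]
width: 0.0134
```

```bash
python3 - <<'E'
from h import *
s=snap('wrist','w6');snap('top','t6');snap('scene','s6');force(3);delta([.587,-.236,.27],82.5)
a=load('s6')['im'][80:400,130:430];a=cv2.resize(a,(470,500))
b=load('w6')['im'];b=cv2.resize(b[0:480,150:490],(330,466))
c=np.zeros((500,800,3),np.uint8);c[:,:470]=a;c[:466,470:]=b
cv2.imwrite('pics/v6.png',c)
E
```

```text
F [0.11 0.15 3.63] w 0.0134 p [ 0.584  -0.2261  0.4421] t 21.38
t 21.38 cm [-0.95  0.43 17.21] turn -0.01
```

View pics/v6.png

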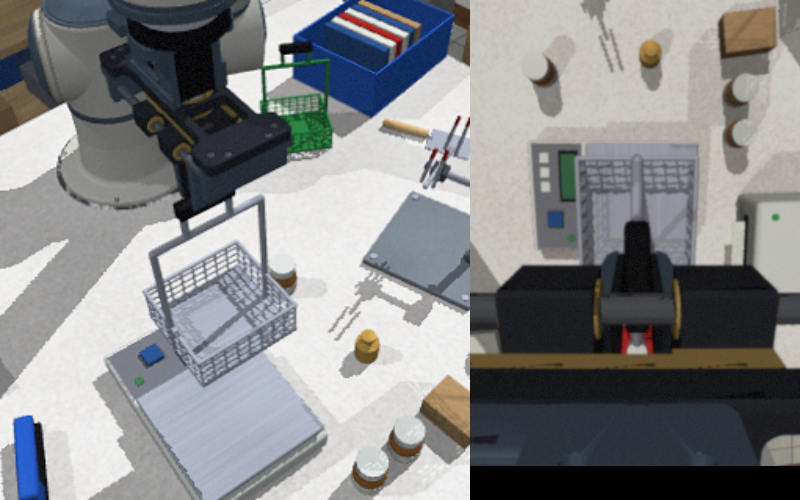

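The basket is held upright over the scale. I'll lower it to just above the platform, then go down by feel.

Request:
{"api": "apply_moves", "payload": {"increments": [[[-0.5, 0.2, 1], 0], [[-0.95, 0.4, 3], 0], [[-0.95, 0.4, 6], 0], [[-0.95, 0.4, 9], 0], [[-0.95, 0.4, 12], 0], [[-0.95, 0.4, 15], 0], [[-0.95, 0.4, 17], 0], [[-0.95, 0.4, 18.3], 0], [[-0.95, 0.4, 19], 0], [[-0.95, 0.4, 19], 0], [[-0.95, 0.4, 19], 0]]}}

```text
t: 22.75
ee_pos: [0.5871, -0.2365, 0.2526]
eef_rot: [3.14, 0.0, 1.439]
wrist_force: [-0.1, -0.1, -4.1]
width: 0.0132
```

```bash
python3 - <<'E'
from h import *
s=snap('wrist','w7');force(3)
P=cloud(load('w7'));Q=P[100:230,150:480].reshape(-1,3)
h,e=np.histogram(Q[:,2],np.arange(.03,.3,.005));print([(round(a,3),int(n)) for a,n in zip(e,h) if n>30])
R_=Q[(Q[:,2]>.105)&(Q[:,2]<.135)]
A=np.c_[R_[:,:2],np.ones(len(R_))];print('rim plane',np.linalg.lstsq(A,R_[:,2],rcond=None)[0],len(R_),R_.min(0),R_.max(0))
E
```

```text
F [-0.49 -0.08  3.4 ] w 0.013 p [ 0.5869 -0.2364  0.2524] t 22.95
[(np.float64(0.03), 317), (np.float64(0.035), 3137), (np.float64(0.04), 5815), (np.float64(0.045), 69), (np.float64(0.05), 85), (np.float64(0.055), 5436), (np.float64(0.06), 2547), (np.float64(0.07), 2432), (np.float64(0.075), 3574), (np.float64(0.085), 195), (np.float64(0.095), 184), (np.float64(0.1), 42), (np.float64(0.105), 32), (np.float64(0.115), 246), (np.float64(0.12), 1020), (np.float64(0.235), 68), (np.float64(0.24), 762), (np.float64(0.27), 43)]
rim plane [0.00758169 0.01675589 0.1190879 ] 1308 [ 0.52813021 -0.24581996  0.10514088] [ 0.65536812 -0.16628461  0.12306342]
```

Request:
{"api": "apply_moves", "payload": {"increments": [[[0, 0, 0.2], 0], [[0, 0, 0.4], 0], [[0, 0, 0.6], 0], [[0, 0, 0.8], 0], [[0, 0, 0.9], 0], [[0, 0, 0.9], 0], [[0, 0, 0.9], 0]]}}

```text
t: 23.82
ee_pos: [0.5868, -0.2363, 0.243]
eef_rot: [3.141, 0.0, 1.439]
wrist_force: [-0.5, 0.5, -4.0]
width: 0.0137
```

Request:
{"api": "apply_moves", "payload": {"increments": [[[0, 0, 0.05], 0], [[0, 0, 0.1], 0], [[0, 0, 0.15], 0], [[0, 0, 0.15], 0], [[0, 0, 0.15], 0]]}}

```text
t: 24.45
ee_pos: [0.5867, -0.2363, 0.2414]
eef_rot: [-3.142, -0.0, 1.439]
wrist_force: [0.0, -0.4, -3.6]
width: 0.0135
```

```bash
python3 -c "
from h import *
force(4)"
```

```text
F [0.35 0.15 3.9 ] w 0.0132 p [ 0.5867 -0.2363  0.2414] t 24.65
```

Request:
{"api": "apply_moves", "payload": {"increments": [[[0, 0, 0.05], 0], [[0, 0, 0.1], 0], [[0, 0, 0.1], 0], [[0, 0, 0.1], 0]]}}

```text
t: 25.15
ee_pos: [0.5869, -0.2364, 0.2409]
eef_rot: [3.141, 0.0, 1.439]
wrist_force: [-0.9, 1.5, 5.2]
width: 0.0132
```

```bash
python3 -c "
from h import *
force(4)"
```

```text
F [ 0.81 -1.48 -5.75] w 0.0134 p [ 0.587  -0.2364  0.241 ] t 25.35
```

The basket has seated, with about 9–10 N on the scale. I'll ease off slightly, release, then rise.

Request:
{"api": "apply_moves", "payload": {"increments": [[[0, 0, -0.05], 0], [[0, 0, -0.05], 0]]}}

```text
t: 25.6
ee_pos: [0.5869, -0.2364, 0.241]
eef_rot: [3.141, 0.0, 1.439]
wrist_force: [1.0, -1.1, 1.3]
width: 0.0135
```

Request:
{"api": "apply_moves", "payload": {"increments": [[[0, 0, 0], 0], [[0, 0, 0], 0], [[0, 0, 0], 0], [[0, 0, 0], 0], [[0, 0, 0], 0], [[0, 0, 0], 0], [[0, 0, 0], 0], [[0, 0, 0], 0], [[0, 0, 0], 0]], "grip": 0}}

```text
t: 26.72
ee_pos: [0.5867, -0.2363, 0.2409]
eef_rot: [-3.142, -0.0, 1.439]
wrist_force: [-0.2, 0.0, -0.8]
width: 0.0913
```

Request:
{"api": "apply_moves", "payload": {"increments": [[[0, 0, -1], 0], [[0, 0, -2.5], 0], [[0, 0, -5], 0], [[0, 0, -8], 0], [[0, 0, -11], 0], [[0, 0, -12], 0], [[0, 0, -12], 0], [[0, 0, -12], 0]]}}

```text
t: 27.72
ee_pos: [0.5863, -0.2361, 0.3598]
eef_rot: [-3.14, -0.001, 1.439]
wrist_force: [-0.4, -0.7, 0.4]
width: 0.0915
```

```bash
python3 - <<'E'
from h import *
s=snap('wrist','w8');force(2)
P=cloud(load('w8'));im=load('w8')['im']
hs=cv2.cvtColor(im,cv2.COLOR_BGR2HSV)
b=((hs[...,0]>100)&(hs[...,0]<125)&(hs[...,1]>130)&(hs[...,2]>60)).astype(np.uint8)
n,l,st,ce=cv2.connectedComponentsWithStats(b)
for i in range(1,n):
    if st[i,4]>80: print(st[i],ce[i],onz(load('w8'),*ce[i],.048),P[int(ce[i][1]),int(ce[i][0])])
Q=P[60:330,100:500].reshape(-1,3)
r=Q[(Q[:,2]>.106)&(Q[:,2]<.115)];print('rim',len(r),r.min(0),r.max(0),np.linalg.lstsq(np.c_[r[:,:2],np.ones(len(r))],r[:,2],rcond=None)[0])
p=Q[(abs(Q[:,2]-.06)<.004)&(Q[:,0]>.45)];print('plat',cv2.minAreaRect(p[:,:2].astype(np.float32)))
g=Q[(Q[:,2]>.265)&(Q[:,2]<.28)];print('grip',len(g),g.min(0),g.max(0))
cv2.imwrite('pics/w8b.png',im)
E
```

```text
F [-0.28  0.46  0.12] w 0.0911 p [ 0.5865 -0.2362  0.36  ] t 27.88
[  550     0    90   280 18550] [601.20598383 131.15390836] [ 0.99641197 -0.18480069  0.048     ] [ 1.28069862 -0.19536216 -0.31465477]
[213 221  19  18 294] [222.08843537 229.31632653] [ 0.4319084  -0.25544387  0.048     ] [ 0.43195714 -0.2549032   0.04826183]
[ 219  339   74   34 1230] [258.51056911 355.54634146] [ 0.44880527 -0.47392862  0.048     ] [ 0.44785695 -0.47339866  0.04701047]
rim 1717 [ 0.51947261 -0.36350319  0.10605028] [ 0.81776646 -0.16605482  0.11499663] [ 9.73317784e-03 -4.74626083e-05  1.03366058e-01]
plat ((0.6398667097091675, -0.19544704258441925), (0.29047444462776184, 0.42020857334136963), 82.44806671142578)
grip 1126 [ 0.57711187 -0.2664099   0.26535097] [ 0.59732888 -0.20508475  0.27489974]
```

View pics/w8b.png

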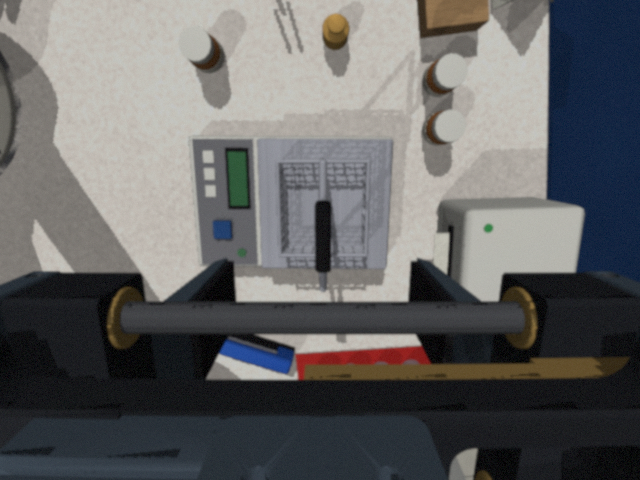

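The basket stands upright and centred: basket x 280–368 within platform 258–392, grip centre at (0.587,−0.236). The key is at pixel (222,229), which is (0.432,−0.255). I'll shut the fingers and move above the key, with the jaws turned crosswise.

```bash
python3 -c "
from h import *
delta([.432,-.255,.20],172.5)"
```

```text
t 27.88 cm [ -3.9  -15.04  16.02] turn -90.03
```

Request:
{"api": "apply_moves", "payload": {"increments": [[[-0.5, -2, 0], -9], [[-1, -4, 0], -18], [[-1.5, -6, 0], -27], [[-2, -8, 0], -36], [[-2.5, -10, 0], -45], [[-3, -12, 0], -54], [[-3.5, -14, 0], -63], [[-3.9, -15, 0], -72], [[-3.9, -15, 0], -81], [[-3.9, -15, 0], -90], [[-3.9, -15, 0], -90], [[-3.9, -15, 0], -90]], "grip": 1}}

```text
t: 29.38
ee_pos: [0.4329, -0.2553, 0.3607]
eef_rot: [3.141, -0.0, 3.007]
wrist_force: [-0.4, 0.3, 0.3]
width: 0.0005
```

Request:
{"api": "apply_moves", "payload": {"increments": [[[0, 0, 2], 0], [[0, 0, 5], 0], [[0, 0, 9], 0], [[0, 0, 13], 0], [[0, 0, 17], 0], [[0, 0, 21], 0], [[0, 0, 24], 0], [[0, 0, 26], 0], [[0, 0, 28], 0], [[0, 0, 29], 0], [[0, 0, 29], 0], [[0, 0, 29], 0]]}}

```text
t: 30.88
ee_pos: [0.4333, -0.2556, 0.0715]
eef_rot: [-3.141, 0.001, 3.01]
wrist_force: [0.3, -0.2, -0.7]
width: 0.001
```

```bash
python3 -c "
from h import *
force(2);delta([.432,-.255,.048],172.5)"
```

```text
F [ 0.34  0.06 -0.35] w 0.0003 p [ 0.4333 -0.2556  0.0716] t 30.98
t 30.98 cm [0.14 0.04 2.36] turn -0.05
```

Request:
{"api": "apply_moves", "payload": {"increments": [[[0.1, 0, 0.8], 0], [[0.1, 0, 1.6], 0], [[0.1, 0, 2.1], 0], [[0.1, 0, 2.3], 0], [[0.1, 0, 2.5], 0], [[0.1, 0, 2.6], 0], [[0.1, 0, 2.7], 0], [[0.1, 0, 2.7], 0], [[0.1, 0, 2.7], 0]]}}

```text
t: 32.1
ee_pos: [0.432, -0.2552, 0.044]
eef_rot: [-3.141, 0.0, 3.01]
wrist_force: [0.2, -0.1, -0.7]
width: 0.0003
```

```bash
python3 -c "
from h import *
force(4)"
```

```text
F [ 0.32  0.07 -0.15] w 0.0005 p [ 0.432  -0.2552  0.044 ] t 32.3
```

No force at z=0.044, so the real tips sit higher than the TCP reading says. That also fits the first slip. I'll go on down by feel.

Request:
{"api": "apply_moves", "payload": {"increments": [[[0, 0, 0.1], 0], [[0, 0, 0.2], 0], [[0, 0, 0.3], 0], [[0, 0, 0.4], 0], [[0, 0, 0.4], 0], [[0, 0, 0.4], 0]]}}

```text
t: 33.05
ee_pos: [0.4319, -0.2552, 0.0399]
eef_rot: [3.142, -0.0, 3.01]
wrist_force: [0.0, 0.9, -0.2]
width: 0.0006
```

```bash
python3 - <<'E'
from h import *
force(3);snap('scene','s9')
f=load('s9');P=cloud(f)
u,v=proj(f,[.432,-.255,.05]);u=int(u);v=int(v);print(u,v)
for dv in range(-30,6,3): print(dv,[np.round(P[v+dv,u+du],3).tolist() for du in(-4,0,4)],f['im'][v+dv,u].tolist())
E
```

```text
F [-0.32 -0.06 -0.2 ] w 0.0002 p [ 0.4319 -0.2552  0.0399] t 33.2
226 305
-30 [[0.457, -0.254, 0.196], [0.457, -0.246, 0.188], [0.461, -0.239, 0.186]] [53, 46, 39]
-27 [[0.457, -0.256, 0.188], [0.459, -0.249, 0.183], [0.46, -0.24, 0.175]] [24, 14, 12]
-24 [[0.458, -0.259, 0.181], [0.457, -0.249, 0.17], [0.462, -0.243, 0.17]] [30, 48, 53]
-21 [[0.436, -0.251, 0.139], [0.462, -0.254, 0.169], [0.467, -0.247, 0.167]] [36, 25, 21]
-18 [[0.463, -0.265, 0.17], [0.465, -0.257, 0.164], [0.472, -0.251, 0.166]] [60, 64, 68]
-15 [[0.469, -0.269, 0.169], [0.45, -0.252, 0.132], [0.471, -0.253, 0.155]] [54, 43, 30]
-12 [[0.47, -0.271, 0.162], [0.469, -0.262, 0.151], [0.453, -0.246, 0.117]] [30, 27, 25]
-9 [[0.469, -0.273, 0.151], [0.45, -0.256, 0.111], [0.452, -0.248, 0.106]] [15, 15, 20]
-6 [[0.45, -0.267, 0.111], [0.448, -0.257, 0.099], [0.451, -0.249, 0.094]] [15, 11, 14]
-3 [[0.444, -0.267, 0.092], [0.45, -0.26, 0.091], [0.452, -0.252, 0.085]] [40, 33, 30]
0 [[0.423, -0.26, 0.049], [0.451, -0.263, 0.084], [0.45, -0.253, 0.071]] [55, 46, 37]
3 [[0.427, -0.264, 0.045], [0.435, -0.258, 0.047], [0.442, -0.252, 0.048]] [85, 50, 30]
```

Request:
{"api": "apply_moves", "payload": {"increments": [[[0, 0, 0.1], 0], [[0, 0, 0.2], 0], [[0, 0, 0.3], 0], [[0, 0, 0.4], 0], [[0, 0, 0.4], 0]]}}

```text
t: 33.88
ee_pos: [0.4319, -0.2552, 0.0358]
eef_rot: [3.142, -0.0, 3.01]
wrist_force: [-0.7, 1.0, -0.3]
width: 0.0004
```

```bash
python3 -c "
from h import *
force(3)"
```

```text
F [-0.06  0.22 -0.32] w 0.0004 p [ 0.4319 -0.2552  0.0359] t 34.02
```

Request:
{"api": "apply_moves", "payload": {"increments": [[[0, 0, 0.1], 0], [[0, 0, 0.2], 0], [[0, 0, 0.2], 0]]}}

```text
t: 34.4
ee_pos: [0.4319, -0.2551, 0.0338]
eef_rot: [3.141, -0.0, 3.01]
wrist_force: [1.4, 0.3, -0.3]
width: 0.0002
```

Request:
{"api": "apply_moves", "payload": {"increments": [[[0, 0, 0.1], 0], [[0, 0, 0.2], 0], [[0, 0, 0.2], 0]]}}

```text
t: 34.78
ee_pos: [0.4319, -0.2552, 0.0318]
eef_rot: [3.142, -0.0, 3.01]
wrist_force: [-0.1, 1.1, -0.3]
width: -0.0
```

```bash
python3 -c "
from h import *
force(3)"
```

```text
F [0.48 0.08 0.18] w 0.0005 p [ 0.432  -0.2552  0.0319] t 34.92
```

Request:
{"api": "apply_moves", "payload": {"increments": [[[0, 0, 0.1], 0], [[0, 0, 0.2], 0], [[0, 0, 0.2], 0]]}}

```text
t: 35.3
ee_pos: [0.4319, -0.2551, 0.0298]
eef_rot: [3.141, -0.0, 3.01]
wrist_force: [0.3, -0.4, -0.4]
width: 0.0001
```

Request:
{"api": "apply_moves", "payload": {"increments": [[[0, 0, 0.1], 0], [[0, 0, 0.2], 0], [[0, 0, 0.2], 0]]}}

```text
t: 35.67
ee_pos: [0.4319, -0.2552, 0.0278]
eef_rot: [3.141, -0.0, 3.01]
wrist_force: [0.0, -0.1, 0.1]
width: 0.0005
```

```bash
python3 - <<'E'
from h import *
force(3);snap('scene','s10');f=load('s10');P=cloud(f)
for v in range(292,316,2): print(v,[(round(float(P[v,u][2]),3),int(f['im'][v,u,0])-int(f['im'][v,u,2])) for u in range(210,246,4)])
E
```

```text
F [ 0.36 -0.21  0.27] w 0.0003 p [ 0.4319 -0.2552  0.0279] t 35.83
292 [(0.166, -2), (0.16, -23), (0.158, 12), (0.158, 14), (0.151, 8), (0.15, 10), (0.142, 7), (0.041, 14), (0.041, 2)]
294 [(0.001, -3), (0.153, -26), (0.161, 9), (0.158, 5), (0.152, 6), (0.143, 6), (0.04, 13), (0.041, 14), (0.04, 12)]
296 [(0.001, -3), (0.15, 3), (0.158, 8), (0.151, 13), (0.144, 5), (0.106, 17), (0.043, 13), (0.041, 12), (0.04, 13)]
298 [(0.152, 1), (0.153, 7), (0.154, 6), (0.147, 8), (0.101, 1), (0.098, 16), (0.039, 13), (0.042, 14), (0.041, 13)]
300 [(0.15, 8), (0.039, 10), (0.146, 5), (0.107, 12), (0.096, 5), (0.09, 18), (0.042, 12), (0.042, 13), (0.04, 12)]
302 [(0.146, 9), (0.044, 15), (0.042, 12), (0.1, 19), (0.092, 6), (0.083, 15), (0.041, 13), (0.039, 12), (0.042, 12)]
304 [(0.042, 14), (0.041, 12), (0.041, 5), (0.079, 18), (0.084, 16), (0.077, 12), (nan, 11), (0.04, 9), (0.041, -1)]
306 [(0.041, 12), (0.041, 5), (0.042, 9), (0.048, 66), (0.076, 17), (0.066, 7), (0.037, 33), (0.041, 12), (0.037, 13)]
308 [(0.041, 15), (0.037, 8), (0.04, 9), (0.047, 67), (0.07, 12), (0.06, 11), (0.046, 30), (0.041, 11), (0.04, 14)]
310 [(0.04, 8), (0.04, 8), (0.041, 7), (0.05, 71), (0.064, 33), (0.047, 56), (0.044, 10), (0.041, 12), (0.041, 13)]
312 [(0.038, 8), (0.041, 6), (0.04, 6), (0.042, 8), (0.046, 60), (0.039, 2), (0.041, 13), (0.042, 11), (0.037, 10)]
314 [(0.04, 7), (0.042, 9), (0.04, 6), (0.039, 5), (0.04, 18), (0.041, 9), (nan, 13), (0.039, 12), (0.041, 9)]
```

Request:
{"api": "apply_moves", "payload": {"increments": [[[0, 0, 0.1], 0], [[0, 0, 0.2], 0], [[0, 0, 0.3], 0], [[0, 0, 0.3], 0]]}}

```text
t: 36.38
ee_pos: [0.4319, -0.2552, 0.0248]
eef_rot: [3.142, -0.0, 3.01]
wrist_force: [0.3, -0.2, 0.2]
width: 0.0002
```

Request:
{"api": "apply_moves", "payload": {"increments": [[[0, 0, 0.1], 0], [[0, 0, 0.2], 0], [[0, 0, 0.2], 0]]}}

```text
t: 36.75
ee_pos: [0.4319, -0.2552, 0.0228]
eef_rot: [3.141, -0.0, 3.01]
wrist_force: [0.7, -0.6, -0.2]
width: 0.0002
```

```bash
python3 -c "
from h import *
force(3)"
```

```text
F [ 0.23  0.05 -0.27] w 0.0003 p [ 0.4319 -0.2552  0.0229] t 36.9
```

Request:
{"api": "apply_moves", "payload": {"increments": [[[0, 0, 0.1], 0], [[0, 0, 0.1], 0], [[0, 0, 0.1], 0]]}}

```text
t: 37.28
ee_pos: [0.4319, -0.2552, 0.0219]
eef_rot: [3.142, -0.0, 3.01]
wrist_force: [1.0, -0.3, -0.4]
width: 0.0001
```

Request:
{"api": "apply_moves", "payload": {"increments": [[[0, 0, 0.1], 0], [[0, 0, 0.1], 0], [[0, 0, 0.1], 0]]}}

```text
t: 37.65
ee_pos: [0.432, -0.2552, 0.0209]
eef_rot: [3.142, -0.0, 3.01]
wrist_force: [0.5, 0.6, -0.3]
width: 0.0006
```

```bash
python3 -c "
from h import *
force(3)"
```

```text
F [-0.45 -0.24 -0.04] w 0.0007 p [ 0.4319 -0.2552  0.0209] t 37.8
```

Request:
{"api": "apply_moves", "payload": {"increments": [[[0, 0, 0.1], 0], [[0, 0, 0.2], 0], [[0, 0, 0.2], 0]]}}

```text
t: 38.17
ee_pos: [0.432, -0.2552, 0.0189]
eef_rot: [-3.142, 0.0, 3.01]
wrist_force: [-0.9, 0.2, 2.4]
width: 0.0003
```

Request:
{"api": "apply_moves", "payload": {"increments": [[[0, 0, 0.1], 0], [[0, 0, 0.2], 0], [[0, 0, 0.2], 0]]}}

```text
t: 38.55
ee_pos: [0.432, -0.2552, 0.0169]
eef_rot: [-3.142, 0.0, 3.01]
wrist_force: [0.3, -0.6, 4.4]
width: 0.0002
```

```bash
python3 - <<'E'
from h import *
force(3);snap('scene','s11');f=load('s11');P=cloud(f)
for v in range(300,318,2): print(v,[(round(float(P[v,u][2]),3),int(f['im'][v,u,0])-int(f['im'][v,u,2])) for u in range(214,242,3)])
E
```

```text
F [-0.09  0.6  -3.65] w 0.0002 p [ 0.432  -0.2552  0.017 ] t 38.7
300 [(0.141, 10), (0.141, -30), (0.143, 7), (0.137, 6), (0.133, 8), (0.092, 17), (0.087, 14), (0.042, 15), (0.041, 11), (0.041, 15)]
302 [(0.137, 9), (0.134, -53), (0.134, 2), (0.131, 11), (0.094, 6), (0.086, 11), (0.079, 13), (0.04, 12), (0.039, 9), (0.037, 12)]
304 [(0.043, 13), (0.042, 7), (0.128, 11), (0.093, 19), (0.084, 17), (0.075, 8), (0.075, 15), (0.042, 12), (0.038, 11), (0.042, 7)]
306 [(0.04, 8), (0.041, 9), (0.045, 78), (0.08, 12), (0.079, 22), (0.072, 0), (0.064, 20), (0.04, 10), (0.04, 11), (0.04, 12)]
308 [(0.04, 7), (0.042, 9), (0.039, 29), (0.042, 45), (0.073, 15), (0.062, -2), (0.059, 13), (0.038, 12), (0.036, 11), (0.041, 14)]
310 [(0.042, 8), (0.041, 7), (0.043, 3), (0.043, 68), (0.064, 17), (0.056, 7), (0.05, 16), (0.041, 6), (0.04, 11), (0.042, 14)]
312 [(0.04, 10), (0.039, 8), (0.037, 9), (0.044, 66), (0.049, 39), (0.048, 5), (0.042, 7), (0.04, 9), (0.041, 11), (0.04, 11)]
314 [(0.041, 9), (0.041, 9), (0.04, 10), (0.039, 5), (0.04, 21), (0.041, 9), (0.04, 4), (0.039, 10), (0.037, 9), (0.043, 9)]
316 [(0.038, 8), (0.042, 10), (0.044, 9), (0.035, 4), (0.04, 10), (0.041, 5), (0.04, 7), (0.043, 5), (0.037, 5), (0.231, 16)]
```

Contact with the key was made at TCP z≈0.0195, and the spring force is rising as expected. I'll go on to the stop.

Request:
{"api": "apply_moves", "payload": {"increments": [[[0, 0, 0.1], 0], [[0, 0, 0.15], 0], [[0, 0, 0.15], 0], [[0, 0, 0.15], 0]]}}

```text
t: 39.25
ee_pos: [0.432, -0.2553, 0.016]
eef_rot: [-3.141, 0.0, 3.01]
wrist_force: [-3.1, 2.5, 21.1]
width: 0.0002
```

```bash
python3 -c "
from h import *
force(4)"
```

```text
F [  2.99   1.84 -20.44] w 0.0002 p [ 0.432  -0.2553  0.016 ] t 39.45
```

The key is on its stop at 20 N after about 4 mm of travel. I'll release it and back off.

Request:
{"api": "apply_moves", "payload": {"increments": [[[0, 0, -0.3], 0], [[0, 0, -0.8], 0], [[0, 0, -2], 0], [[0, 0, -5], 0], [[0, 0, -9], 0], [[0, 0, -14], 0], [[0, 0, -19], 0], [[0, 0, -24], 0], [[0, 0, -29], 0], [[0, 0, -33], 0], [[0, 0, -33], 0], [[0, 0, -33], 0]]}}

```text
t: 40.95
ee_pos: [0.4315, -0.2548, 0.3451]
eef_rot: [3.141, -0.001, 3.01]
wrist_force: [-0.3, -0.1, -0.2]
width: 0.0003
```

Request:
{"api": "apply_moves", "payload": {"increments": [[[0, 0, 0], 0], [[0, 0, 0], 0], [[0, 0, 0], 0], [[0, 0, 0], 0]]}}

```text
t: 41.45
ee_pos: [0.4319, -0.2552, 0.3452]
eef_rot: [3.141, -0.0, 3.01]
wrist_force: [-0.2, 0.8, 0.5]
width: 0.0003
```

```bash
python3 - <<'E'
from h import *
force(2);snap('scene','s12');snap('top','t12')
f=load('s12');P=cloud(f);g=load('scene0');P0=cloud(g)
hs=cv2.cvtColor(f['im'],cv2.COLOR_BGR2HSV)
b=(hs[...,0]>100)&(hs[...,0]<125)&(hs[...,1]>130);b[:295]=0;b[320:]=0;b[:,:212]=0;b[:,242:]=0
print('key z now/before',np.nanmedian(P[b][:,2]),np.nanmedian(P0[b][:,2]),'n',b.sum())
Q=P[200:420,180:380].reshape(-1,3);m=(Q[:,2]>.255)&(Q[:,2]<.285)&(Q[:,0]>.5)&(Q[:,1]<-.15)&(Q[:,1]>-.3);print('grip',m.sum(),Q[m].min(0),Q[m].max(0),Q[m].mean(0))
m=(abs(Q[:,2]-.11)<.004)&(Q[:,0]>.5)&(Q[:,0]<.68)&(Q[:,1]<-.14)&(Q[:,1]>-.33);r=Q[m];print('rim',m.sum(),r.mean(0),np.linalg.lstsq(np.c_[r[:,:2],np.ones(len(r))],r[:,2],rcond=None)[0])
# bystanders: colour diffs at their places (scene px)
for n,(u,v) in dict(jar_a=(310,255),weight=(364,300),tape=(447,307),box=(421,341),jb=(390,357),jc=(366,378),spatula=(392,162),stapler=(150,377)).items():
    w=np.s_[v-14:v+14,u-14:u+14];d=cv2.absdiff(f['im'][w],g['im'][w]).mean()
    s,_=cv2.phaseCorrelate(g['im'][w].mean(2),f['im'][w].mean(2));print(n,round(d,1),np.round(s,2))
E
```

```text
F [-0.08 -0.1  -0.46] w 0.0006 p [ 0.4319 -0.2552  0.3454] t 41.55
key z now/before 0.047385801588001986 0.047354896192844276 n 127
grip 350 [ 0.57914302 -0.26598973  0.25524972] [ 0.59810898 -0.20539109  0.27553263] [ 0.59048136 -0.23682928  0.26902951]
rim 482 [ 0.59218212 -0.23579632  0.10912121] [ 0.0034205  -0.00024731  0.10703733]
jar_a 4.5 [ 0.01 -0.  ]
weight 18.8 [-0.   -0.08]
tape 7.3 [0.14 0.05]
box 7.7 [0.11 0.07]
jb 7.6 [ 0.09 -0.08]
jc 5.5 [ 0.07 -0.04]
spatula 6.1 [-0.03 -0.04]
stapler 9.9 [-0.14 -0.07]
```

The key is up again, the basket is level and centred, the bystanders haven't moved, and the arm is clear. I'm handing in.

```bash
python3 -c "
from h import *
print(workorder.hand_in())"
```

```text
the job is handed in; nothing more can be done
None
```

The job is done and handed in at about 41.6 s of the 72 s. The hand-in gives no verdict, so what follows rests on my own checks.

**What I did:** The hooks leaned about 0.145 rad to the rear. I lifted the basket along that slope until the bar was above the prong tips and brought it forward under the clamp. I then stood it on the platform with about 10 N and let go. The tare key went down to its stop at about 20 N, after roughly 4 mm of travel, and I released it.

**Last checks:**
- **Basket:** it stands level, with its grip within about 4 mm of the platform centre I measured.
- **Key:** it is back at its starting height (z 0.047).
- **Bystanders:** image shifts were 0.15 px or less for all of them. The weight's patch looked different (mean difference 18.8), though it showed no shift; I did not look into it.
- **Arm:** it stood clear with no force on it, its fingers at z 0.345.
- **Lift:** I saw no side force on the hooks beyond sensor noise. That is from the wrist force only; I had no direct reading of contact between basket and stand.

**What disagreed:**
- **First grasp:** it slipped off without moving the basket. I regrasped 6 mm lower and it held.
- **Fingertip height:** the real tips sit well behind the stated TCP. The key first pushed back at a TCP height of about 0.0195 m instead of 0.048 m. I pressed it by feel, and this is probably why the first grasp slipped.

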